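# Strip a circuit-board stack into its repair trays

## Task

Take the stack of circuit boards apart from the top down, one board at a time, and stand each in the centre of the black tray of its own shape and size (round, small square, oblong, large square), with all its feet flat on the tray's floor. Set each board down gently and level, do not drop or tip any, and leave the bottle and the reel of solder where they stand.

Things in the scene. Friction and masses are not known exactly. Their poses are not given: they have to be found in the camera images.
- round_board_grip (a point): Top board of the stack: green disc 50 mm across. Board 3 mm thick, on four 6 mm brass feet 32 mm long, 20 mm from the centre. Hold it by the black can capacitor upright at its centre, 22 mm across, 28 mm tall. 50 g. This point: middle of that part, half-way up it, on the board's centre line, 49 mm above the feet's ends, 14 mm above the board's upper face. z up.
- square_board_grip (a point): Second board from the top: green square 58 x 58 mm. Board 3 mm thick, on four 6 mm brass feet 32 mm long, at x, y = +-25 mm. Hold it by the grey relay at its centre, 20 mm (x) by 16 mm (y), 28 mm tall. 70 g. This point: middle of that part, half-way up it, on the board's centre line, 49 mm above the feet's ends, 14 mm above the board's upper face. z up.
- oblong_board_grip (a point): Third board from the top: green oblong 92 mm (x) by 58 mm (y). Board 3 mm thick, on four 6 mm brass feet 32 mm long, at x = +-42, y = +-25 mm. Hold it across y by the finned aluminium heat sink at its centre, 40 mm (x) by 28 mm (y), 28 mm tall. 120 g. This point: middle of that part, half-way up it, on the board's centre line, 49 mm above the feet's ends, 14 mm above the board's upper face. z up.
- base_board_grip (a point): Lowest board: green square 92 x 92 mm, its feet on the table. Board 3 mm thick, on four 6 mm brass feet 32 mm long, at x, y = +-42 mm. Hold it across y by the transformer at its centre, 50 mm (x) by 40 mm (y), 28 mm tall. 220 g. This point: middle of that part, half-way up it, on the board's centre line, 49 mm above the feet's ends, 14 mm above the board's upper face. z up. The boards stand loosely on one another, 35 mm apart, about concentric and aligned.
- round_tray: Round open black dish with a grey rim, 70 mm across outside, 64 mm inside, 11 mm high, floor 3 mm thick, fixed to the table. Origin at the centre of its underside on the table; z up.
- square_tray: Small square open black tray with a grey rim, 78 x 78 mm outside, 72 x 72 mm inside, walls 3 mm, 11 mm high, floor 3 mm thick, fixed to the table. Origin at the centre of its underside on the table; x and y along its sides.
- oblong_tray: Oblong open black tray with a grey rim, 112 mm (along x) by 78 mm (along y) outside, 106 x 72 mm inside, walls 3 mm, 11 mm high, floor 3 mm thick, fixed to the table. Origin at the centre of its underside on the table.
- base_tray: Large square open black tray with a grey rim, 112 x 112 mm outside, 106 x 106 mm inside, walls 3 mm, 11 mm high, floor 3 mm thick, fixed to the table. Origin at the centre of its underside on the table; x and y along its sides.
- flux_bottle: Bystander: white plastic bottle standing loose among the trays, 38 mm across, 105 mm tall. Origin at the centre of its underside.
- solder_reel: Bystander: grey and silver reel lying flat and loose on its flange among the trays, 58 mm across, 40 mm tall. Origin at the centre of its underside. Nothing else near the trays but the stack (168 mm) is taller than 45 mm; tall equipment stands over 0.55 m left and right of the robot.
Not all that is in view belongs to the job. What is shaped like the part that bears square_board_grip but pink or red is not meant. What is shaped like the oblong_tray but blue is not meant.

How it is judged:
On the way, in this order (a step that is already met when the one before it is completed fails the run):
1. the round board stands in the round tray, let go (horizontal distance between round_board_grip and round_tray below 0.015 m and z of round_board_grip in the frame of round_tray between 0.049 and 0.0545 m and angle between round_board_grip's own z axis and vertical below 0.06 rad and contact force between round_board and the fingers below 0.05 N and linear speed of round_board below 0.02 m/s), for 0.2 s.
2. then the small square board stands in the small square tray, let go (horizontal distance between square_board_grip and square_tray below 0.015 m and z of square_board_grip in the frame of square_tray between 0.049 and 0.0545 m and angle between square_board_grip's own z axis and vertical below 0.06 rad and contact force between square_board and the fingers below 0.05 N and linear speed of square_board below 0.02 m/s), for 0.2 s.
3. then the oblong board stands in the oblong tray, let go (horizontal distance between oblong_board_grip and oblong_tray below 0.015 m and z of oblong_board_grip in the frame of oblong_tray between 0.049 and 0.0545 m and angle between oblong_board_grip's own z axis and vertical below 0.06 rad and contact force between oblong_board and the fingers below 0.05 N and linear speed of oblong_board below 0.02 m/s), for 0.2 s.
4. then the large square board stands in the large square tray, let go (horizontal distance between base_board_grip and base_tray below 0.015 m and z of base_board_grip in the frame of base_tray between 0.049 and 0.0545 m and angle between base_board_grip's own z axis and vertical below 0.06 rad and contact force between base_board and the fingers below 0.05 N and linear speed of base_board below 0.02 m/s), for 0.2 s.
At the end, for the whole second after the job is handed in: Each of the four boards stands in the tray of its own shape and size: its centre within 15 mm of the tray's centre, all feet on the tray's floor (height right within 3 mm, tilt under 0.06 rad), released and at rest (all of step 1 and all of step 2 and all of step 3 and all of step 4); the robot touches nothing.
It fails at once if a board is dropped (falls free of the fingers faster than 0.5 m/s, about a 13 mm drop) ((linear speed of round_board above 0.5 m/s and contact force between round_board and the fingers below 0.01 N) or (linear speed of square_board above 0.5 m/s and contact force between square_board and the fingers below 0.01 N) or (linear speed of oblong_board above 0.5 m/s and contact force between oblong_board and the fingers below 0.01 N) or (linear speed of base_board above 0.5 m/s and contact force between base_board and the fingers below 0.01 N)).
It fails at once if a board is tipped by more than 0.6 rad (angle between any of round_board_grip, square_board_grip, oblong_board_grip, base_board_grip's own z axis and vertical above 0.6 rad).
It fails at once if the bottle is pushed more than 20 mm or tipped by more than 0.3 rad (distance of flux_bottle from where it was at the start of the episode above 0.02 m or angle between flux_bottle's own z axis and vertical above 0.3 rad).
It fails at once if the reel is pushed more than 20 mm or tipped by more than 0.3 rad (distance of solder_reel from where it was at the start of the episode above 0.02 m or angle between solder_reel's own z axis and vertical above 0.3 rad).
It also fails if it takes over 138 s, if anything falls off the work surface, if the arm or the gripper's body presses on something with over 40 N, if the wrist force passes 120 N, or if a joint passes its speed limit or range.

## Robot

A 6-joint arm with a two-finger parallel gripper is mounted at the origin on the work surface. World frame = base frame: x ahead of the robot, y to its left, z up, the work surface at z = 0. Lengths are in m, angles in rad, forces in N, time in s.
With the tool pointing down it reaches from about 0.325 to 1 m from the base axis. Payload 5.1 kg.
Tool frame: the origin (TCP) lies on the centre line of the jaws, within the pads' length; the fingertips stand 17 mm ahead of it and the grasp point (between the pads) lies 2 mm behind it; z points along the fingers, y is the line along which they close (so a half turn about z gives the same grasp; the last joint's range is limited). The gripper opens to 85 mm and grips with 20 to 120 N. Pads are 22 mm wide; open, the fingers measure 114 mm over their backs; the gripper's body (76 mm by 85 mm) begins 54 mm behind the grasp point. The pads swing forward as they close: fully open they stand 13 mm farther back than shut.
Start: joints at [-1.367, 0.124, 1.65, -0, 1.367, -0.083], TCP at [0.184, -0.623, 0.248] pointing down, gripper open.
Joint ranges: [-2.61, 2.61], [-1.02, 2.33], [0.03, 2.71], [-1.35, 4.49], [0.32, 2.68], [-2.91, 2.91]. Speed limits (rad/s): [2.57, 2.57, 3.14, 3.14, 3.14, 3.14].

## Interface

Orientations are given as a unit quaternion [w, x, y, z].
In Python, from plant import ctrl, effector, kin, grab_frame, camera_params, sensors gives the robot as it stands. Calls block until the motion is done:
- ctrl.move_to(position, orientation): joint-space move of the TCP to a pose.
- ctrl.move_straight(position, rotation=None, max_speed=0.15): straight line of the TCP; rotation=None keeps the orientation; max_speed is the mean speed in m/s.
- ctrl.movej(angles): joint-space move.
- effector.move_gripper(opening, effort=None): finger opening in m; effort is the grip in N (None keeps the last); returns when the fingers have stopped.
- ctrl.pause(seconds).
- kin.ik(position, orientation): joint angles nearest the present ones, or None.
- grab_frame(name): name is "scene" or "top" or "wrist"; returns the picture (480x640x3 uint8, red, green, blue); there is no depth.
- camera_params(name): a dict with "fx", "fy", "cx", "cy" (pixels), "T" (4x4, takes a point from camera to world coordinates). Camera axes: x right, y up, looking along -z (the intrinsics and any distortion apply to the point x, -y, -z); pixel columns grow to the right and rows downward; lengths in m; the calibration is good to about 2 mm. The wrist camera is an equidistant fisheye: a pixel r from the principal point sees the ray r / f radians off the axis. A picture is of the moment at which its call begins: read the wrist's pose just before it. camera_params takes no time and is no camera call; for the wrist camera it gives the pose at the moment of the call.
A pose or a line that the arm cannot do raises ctrl.Unreachable and nothing moves.
- ctrl.sign_off(): hands the job in; it is judged then, once.
Readings, each from a call of its own:
- sensors.current_clock(): time.
- sensors.current_qpos(): joint angles.
- sensors.current_qd(): joint speeds.
- sensors.current_effort(): joint torques, N m.
- sensors.current_eef_pos(): TCP position.
- sensors.current_orientation(): TCP orientation.
- sensors.current_ft_force(): force on the tool from outside, world axes, zero at the start.
- sensors.current_moment(): the same for the moment, N m.
- sensors.current_finger_gap(): finger opening in m.
- sensors.current_grip_force(): force on a finger pad.
Only numpy, scipy, OpenCV 4.12 (cv2) and the standard library are available. Lean on these libraries where they do the work, as an engineer would, in place of code of your own. Each camera call takes 0.05 s, during which the arm holds its last target. There are 200 camera calls.

## Working session

There is one attempt and no reset: what is moved stays moved. The work goes in short steps, each a Python script; the robot and the scene stay as the last script left them, time stands still between calls to the robot, and variables do not carry over. Pictures are saved under pics/ and viewed, at most 14 in all, crops included, and the job is handed in when it is done.

```bash
ls; mkdir -p pics; python3 - <<'E'
from plant import *
import cv2,numpy as np
for n in("top","scene"):
    cv2.imwrite(f"pics/{n}0.png",grab_frame(n)[:,:,::-1])
    p=camera_params(n);print(n,{k:(np.round(v,4).tolist() if k=='T' else v) for k,v in p.items()})
print(sensors.current_clock())
E
```

```text
pics
top {'fx': 437.7422092298088, 'fy': 437.7422092298088, 'cx': 317.02724717128956, 'cy': 236.85936649880793, 'T': [[-0.0451, 0.9738, -0.2231, 0.3228], [-0.999, -0.0447, 0.0068, 0.019], [-0.0033, 0.2232, 0.9748, 1.0351], [0.0, 0.0, 0.0, 1.0]]}
scene {'fx': 441.85709917814614, 'fy': 441.85709917814614, 'cx': 314.2619105343329, 'cy': 240.6555158961283, 'T': [[-0.6923, -0.3825, 0.6119, 1.1292], [0.7216, -0.3689, 0.5858, 0.6007], [0.0017, 0.8471, 0.5314, 0.6284], [0.0, 0.0, 0.0, 1.0]]}
0.1
```

View pics/top0.png

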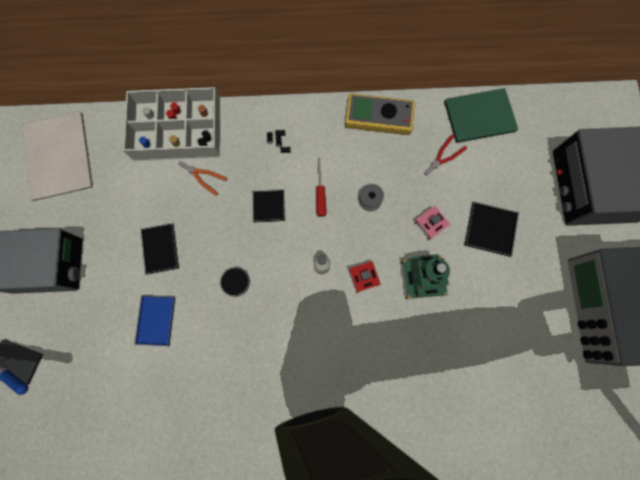

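View pics/scene0.png

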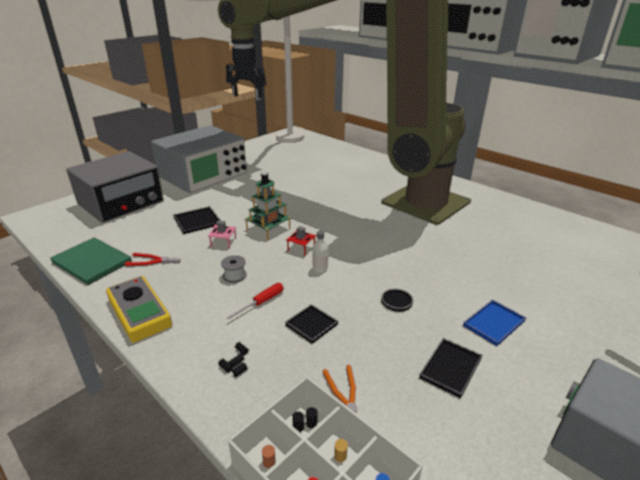

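The top picture shows the round tray at (235,282), the small square tray at (268,205), the oblong tray at (160,248) and the large square tray at (491,229). The stack is at (427,275), with its capacitor at about (441,267).

Things that could be mistaken:
- **Pink board** (432,221) and **red board** (365,276): these look like the second board, and I reject both by colour.
- **Blue oblong tray** (155,320): rejected by colour.
- **Green mat** (480,115): not a board.

The bottle is at (321,262) and the reel at (371,196).

```bash
cat > h.py <<'E'
from plant import *
import cv2,numpy as np
def rays(n,px,p=None):
    p=p or camera_params(n); px=np.atleast_2d(np.asarray(px,float))
    x=(px[:,0]-p["cx"])/p["fx"]; y=(px[:,1]-p["cy"])/p["fy"]
    if n=="wrist":
        r=np.hypot(x,y)+1e-12; s=np.sin(r)/r; d=np.c_[x*s,-y*s,-np.cos(r)]
    else: d=np.c_[x,-y,-np.ones_like(x)]
    T=np.array(p["T"]); return T[:3,3],d@T[:3,:3].T
def plane(n,px,z,p=None):
    o,d=rays(n,px,p); return (o+d*((z-o[2])/d[:,2])[:,None])[:,:2]
def rect(pts):  # centre, sizes, angle (world) of planar pts in m
    (c,s,a)=cv2.minAreaRect((pts*1000).astype(np.float32)); return np.array(c)/1000,np.array(s),a
def quat(yaw): # tool down, tool y axis at world angle yaw+90deg (tool x along yaw)
    # R=[x=(c,s,0), y=(s,-c,0), z=(0,0,-1)]
    return [0.0,np.cos(yaw/2),np.sin(yaw/2),0.0]
E
python3 - <<'E'
from h import *
im=cv2.imread("pics/top0.png").astype(int); 
m=((im.max(2)<60)).astype(np.uint8)
for nm,(u,v) in dict(round=(235,282),sq=(268,205),obl=(160,248),base=(491,229)).items():
    k=np.zeros_like(m);k[v-45:v+45,u-45:u+45]=1
    c,_=cv2.findContours(m*k,0,2); c=max(c,key=cv2.contourArea)[:,0]
    w=plane("top",c,0.008); C,s,a=rect(w); print(nm,C.round(4),s.round(1),round(a,1),"reach",np.hypot(*C).round(3))
for nm,uv,z in(("bottle",(321,256),.105),("reel",(371,195),.04),("cap",(441,267),.168),("red",(365,276),.035)):
    print(nm,plane("top",uv,z))
print(sensors.current_orientation(),camera_params("wrist")["T"].round(3),{k:v for k,v in camera_params("wrist").items() if k!="T"},quat(0))
E
```

```text
round [0.46  0.211] [62.2 62.4] 62.5 reach 0.506
sq [0.6421 0.1268] [71.2 74.4] 89.3 reach 0.654
obl [0.5474 0.3905] [108.7  76.1] 8.2 reach 0.672
base [ 0.5595 -0.409 ] [111.  109.2] 72.9 reach 0.693
bottle [[0.49294209 0.00584776]]
reel [[ 0.64687999 -0.1210584 ]]
cap [[ 0.44815802 -0.23178105]]
red [[ 0.45454534 -0.09385709]]
[-9.62918195e-04  9.89734749e-01  1.42913250e-01 -5.31762301e-05] [[ 0.283  0.905  0.316  0.265]
 [-0.959  0.268  0.092 -0.6  ]
 [-0.002 -0.329  0.944  0.373]
 [ 0.     0.     0.     1.   ]] {'fx': 371.64829954431775, 'fy': 371.64829954431775, 'cx': 318.2362799528358, 'cy': 245.08042562683394} [0.0, np.float64(1.0), np.float64(0.0), 0.0]
```

```bash
python3 - <<'E'
from h import *
import json
ctrl.move_to([0.40,-0.232,0.33],quat(0))
p=camera_params("wrist"); im=grab_frame("wrist")
json.dump({k:(v.tolist() if k=="T" else v) for k,v in p.items()},open("w1.json","w"))
cv2.imwrite("pics/w1.png",im[:,:,::-1]); print(sensors.current_clock(),sensors.current_eef_pos(),sensors.current_qpos())
E
```

```text
1.8167 [ 0.39984887 -0.23265168  0.32972159] [-6.43012223e-01 -3.42387780e-01  1.94375322e+00 -1.41876509e-04
  1.54074468e+00  9.28839994e-01]
```

View pics/w1.png

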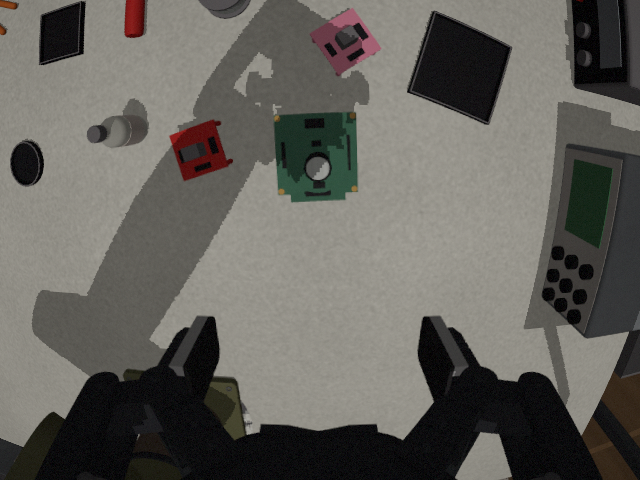

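The wrist view shows the whole stack: capacitor at (317,167) on the round disc, and base board corners at about (276,114), (355,111), (357,198) and (280,200). The pink decoy is at (346,40) and the red one at (199,150). The large tray is at (460,67).

```bash
python3 - <<'E'
from h import *
im=cv2.imread("pics/w1.png"); c=im[95:215,255:375]; cv2.imwrite("pics/c1.png",cv2.resize(c,(600,600),interpolation=cv2.INTER_CUBIC))
E
```

```text
(no output)
```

View pics/c1.png

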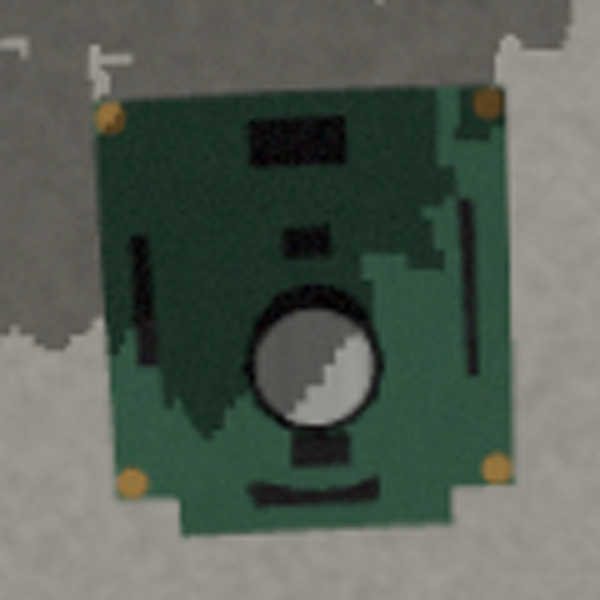

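```bash
cat >> h.py <<'E'
import json
def lp(f):
    p=json.load(open(f)); p["T"]=np.array(p["T"]); return p
E
python3 - <<'E'
from h import *
p=lp("w1.json"); f=lambda a:np.array(a)/5+[255,95]-.4
d=plane("wrist",f([(110,118),(488,102),(497,467),(132,483)]),.035,p)
print("dots",d.round(4),"c",d.mean(0).round(4),"sides",np.linalg.norm(d-np.roll(d,-1,0),axis=1).round(4))
e=d-np.roll(d,-1,0); print("angles",np.degrees(np.arctan2(e[:,1],e[:,0])).round(1))
print("cap",plane("wrist",f((315,367)),.168,p), "disc dia top", np.ptp(plane("wrist",f([(248,367),(382,367)]),.168,p)[:,1]))
for z in(.07,.105,.14):
    q=plane("wrist",f([(182,535),(452,523)]),z,p); print(z,q.round(4),np.linalg.norm(q[0]-q[1]))
im=cv2.imread("pics/w1.png").astype(int); k=np.zeros(im.shape[:2],np.uint8);k[5:130,400:520]=1
c,_=cv2.findContours(((im.max(2)<60)*k).astype(np.uint8),0,2); c=max(c,key=cv2.contourArea)[:,0]
print("basetray",rect(plane("wrist",c,.008,p)))
E
```

```text
dots [[ 0.4877 -0.1867]
 [ 0.4912 -0.2708]
 [ 0.4076 -0.2742]
 [ 0.4038 -0.1902]] c [ 0.4476 -0.2305] sides [0.0841 0.0837 0.084  0.084 ]
angles [  92.3    2.3  -87.5 -177.6]
cap [[ 0.44766863 -0.23254474]] disc dia top 0.02074254364863909
0.07 [[ 0.3992 -0.2042]
 [ 0.4018 -0.2614]] 0.05731490789719266
0.105 [[ 0.407  -0.2068]
 [ 0.4093 -0.2588]] 0.052107511019018685
0.14 [[ 0.4147 -0.2094]
 [ 0.4169 -0.2562]] 0.046900114140844766
basetray (array([ 0.56076666, -0.40916998]), array([113.04415894, 114.01023865]), 73.12251281738281)
```

The top-view and wrist-view estimates agree to 1.5 mm. The base feet come out at 84.0 mm apart, as specified, and the cap measures 20.7 mm across against 22 mm. The stack's yaw is about 2.4°. Next I pick the round board.

```bash
cat >> h.py <<'E'
PK=np.radians(2.4)
def fz(): return np.array(sensors.current_ft_force())
def down(xy,z0,z1,q,lim=4,step=.002,speed=.03):
    """descend in small steps, stop on rising contact force; returns z reached"""
    ctrl.pause(.2); f0=fz()[2]; z=z0
    while z>z1+1e-6:
        z=max(z-step,z1); ctrl.move_straight([*xy,z],q,max_speed=speed)
        if abs(fz()[2]-f0)>lim: print("contact at",round(z,4),fz()[2]-f0); break
    return z
def pick(xy,face,width,effort,off=.022,yaw=PK):
    q=quat(yaw); zt=face+off
    ctrl.move_to([*xy,max(.27,zt+.05)],q); effector.move_gripper(min(.085,width+.018),effort)
    ctrl.move_straight([*xy,zt+.012],q,max_speed=.12)
    down(xy,zt+.012,zt,q,step=.003)
    f0=fz(); effector.move_gripper(0,effort); ctrl.pause(.2)
    print("gap",sensors.current_finger_gap(),"grip",sensors.current_grip_force(),"dF",(fz()-f0).round(2),"z",sensors.current_eef_pos())
    f0=fz(); ctrl.move_straight([*xy,zt+.006],q,max_speed=.03); ctrl.pause(.2); print("lift dF",(fz()-f0).round(2),"gap",sensors.current_finger_gap())
    ctrl.move_straight([*xy,max(.27,zt+.08)],q,max_speed=.12); print("t",sensors.current_clock())
def place(xy,yaw,width,off=.022):
    q=quat(yaw); zt=.038+off
    ctrl.move_to([*xy,.27],q); ctrl.move_straight([*xy,zt+.008],q,max_speed=.12)
    z=down(xy,zt+.008,zt-.002,q,lim=1.5,step=.001,speed=.02)
    print("set at",sensors.current_eef_pos(),"nominal z",zt)
    effector.move_gripper(min(.085,width+.016)); ctrl.pause(.3)
    ctrl.move_straight([*xy,.16],q,max_speed=.12); print("t",sensors.current_clock(),sensors.current_finger_gap())
def look(pos,yaw,name):
    ctrl.move_to(pos,quat(yaw)); ctrl.pause(.2)
    p=camera_params("wrist"); im=grab_frame("wrist")
    json.dump({k:(v.tolist() if k=="T" else v) for k,v in p.items()},open(name+".json","w"))
    cv2.imwrite(f"pics/{name}.png",im[:,:,::-1]); return im,p
E
python3 - <<'E'
from h import *
pick([.4477,-.232],.140,.022,40)
E
```

```text
gap 0.02053030972345629 grip 39.08929109573364 dF [-1.1  -0.17  0.04] z [ 0.44778945 -0.23207837  0.16216796]
lift dF [ 0.58  0.96 -1.68] gap 0.020892113603409687
t 6.9333
```

```bash
python3 - <<'E'
from h import *
fs=[]
for _ in range(10): ctrl.pause(.05); fs.append(fz())
print(np.mean(fs,0),np.std(fs,0),sensors.current_finger_gap())
cv2.imwrite("pics/s1.png",cv2.resize(grab_frame("scene")[100:260,180:360,::-1],(720,640)[:1]+(600,)))
E
```

```text
[-0.06477617 -0.02020145 -0.47147243] [0.47461325 0.50607256 0.43540676] 0.02083334770762794
```

View pics/s1.png

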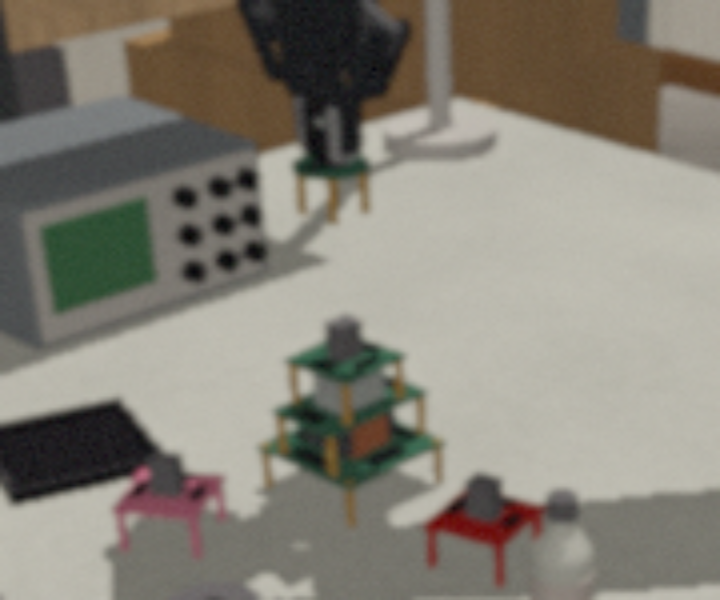

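The picture shows the round board held level on its own, and the remaining stack undisturbed. The force noise is about 0.45 N, so I'll average the contact check.

```bash
cat >> h.py <<'E'
def fz():
    s=[]
    for _ in range(6): s.append(sensors.current_ft_force()); ctrl.pause(.02)
    return np.mean(s,0)
E
sed -i 's/down(xy,zt+.008,zt-.002,q,lim=1.5/down(xy,zt+.005,zt-.001,q,lim=1.6/; s/\[\*xy,zt+.008\],q/[*xy,zt+.005],q/' h.py
python3 - <<'E'
from h import *
place([.460,.211],PK,.022)
look([.44,.211,.30],0,"w2")
E
```

```text
contact at 0.059 8.012883855553794
set at [0.46047497 0.21115814 0.06019854] nominal z 0.06
t 15.0667 0.037943093713924604
```

View pics/w2.png

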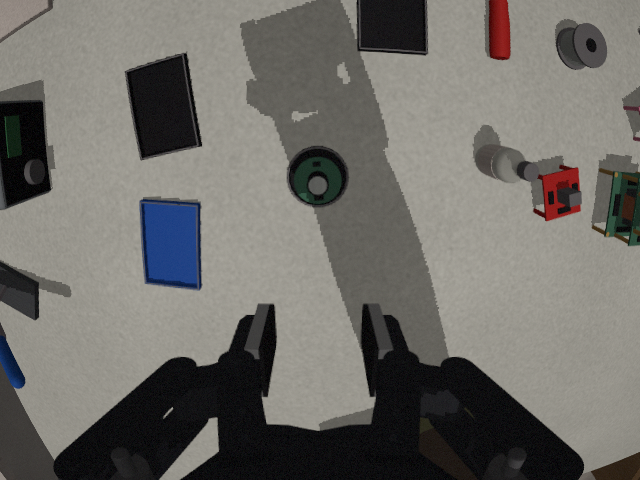

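The round board stands in the round dish (dish centre about (318,177), cap top (317,184)). The oblong black tray is at (163,106). Next I measure both from this view and look at the stack for the relay.

```bash
python3 - <<'E'
from h import *
p=lp("w2.json"); im=cv2.imread("pics/w2.png").astype(int)
def dark(u,v,h,z,t=60):
    k=np.zeros(im.shape[:2],np.uint8);k[max(0,v-h):v+h,u-h:u+h]=1
    c,_=cv2.findContours(((im.max(2)<t)*k).astype(np.uint8),0,2); c=max(c,key=cv2.contourArea)[:,0]; return rect(plane("wrist",c,z,p))
print("obl",dark(163,106,60,.008)); print("round tray",dark(318,177,35,.009)); print("cap",plane("wrist",(317,184),.066,p))
im,p=look([.40,-.232,.30],0,"w3"); cv2.imwrite("pics/c3.png",cv2.resize(im[80:240,240:400,::-1],(640,640)[:1]+(600,)) if 0 else cv2.resize(im[80:240,240:400,::-1],(600,600)))
E
```

```text
obl (array([0.54845361, 0.39004379]), array([112.24066162,  79.91931915]), 8.338891983032227)
round tray (array([0.46072058, 0.20997389]), array([68.26068115, 66.33605194]), 43.81547164916992)
cap [[0.46152502 0.21102925]]
```

View pics/c3.png

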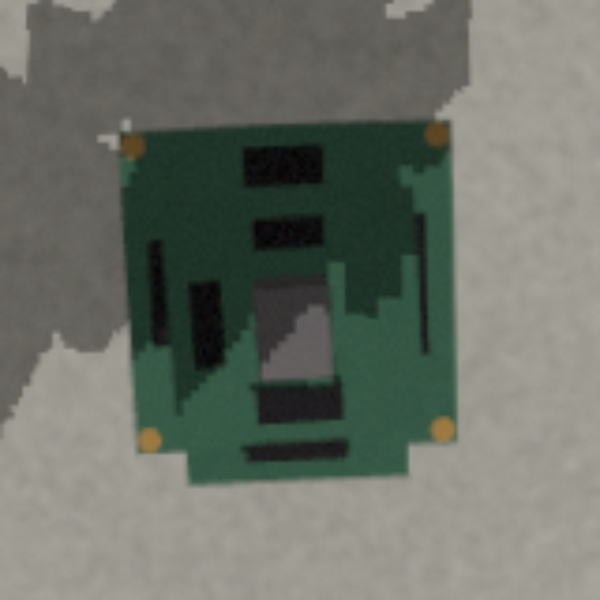

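The round board is 1.3 mm from the tray centre. The crop shows the relay's top at corners (256,288), (329,286), (333,379) and (262,382), with its long side along world x as expected.

```bash
python3 - <<'E'
from h import *
p=lp("w3.json")
q=plane("wrist",np.array([(256,288),(329,286),(333,379),(262,382)])/3.75+[240,80]-.4,.133,p); c=q.mean(0)
print(c,np.linalg.norm(q-np.roll(q,-1,0),axis=1))
assert np.hypot(*(c-[.4477,-.232]))<.006
pick(c,.105,.016,45)
place([.6421,.1268],np.radians(-.7),.016)
im,p=look([.60,.127,.27],0,"w4"); 
cv2.imwrite("pics/c4.png",cv2.resize(im[60:260,200:440,::-1],(720,600)))
print(sensors.current_clock())
E
```

```text
[ 0.44706723 -0.23175212] [0.01525241 0.01987305 0.01504167 0.02011436]
gap 0.014726535939595737 grip 46.43353521823883 dF [-0.24  0.26  1.39] z [ 0.44716343 -0.23183904  0.12718875]
lift dF [ 0.24  0.15 -2.62] gap 0.014876561115128086
t 24.05
contact at 0.059 5.981162668324026
set at [0.64242957 0.12685135 0.06023175] nominal z 0.06
t 31.5167 0.031648141311074754
32.3083
```

View pics/c4.png

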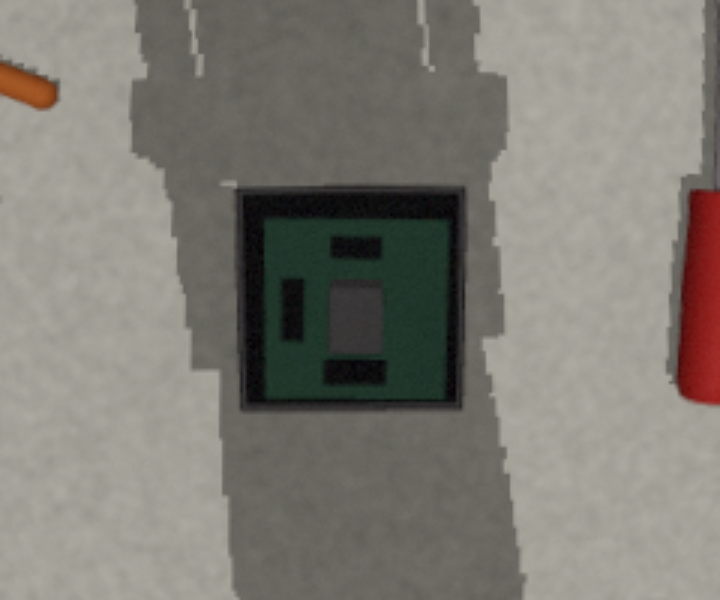

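The square board sits inside its tray, parallel to the walls; board centre is at crop (357,310) and tray centre at (351,298). Next is the oblong board.

```bash
python3 - <<'E'
from h import *
p=lp("w4.json"); f=lambda a:np.array(a)/3+[200,60]-.4
t=plane("wrist",f([(237,188),(465,187),(462,408),(241,409)]),.011,p); b=plane("wrist",f([(264,218),(449,220),(447,401),(264,400)]),.038,p)
for a in(t,b): print(a.mean(0),np.linalg.norm(a-np.roll(a,-1,0),axis=1).round(4))
im,p=look([.40,-.232,.27],0,"w5"); cv2.imwrite("pics/c5.png",cv2.resize(im[60:260,220:420,::-1],(600,600)))
E
```

```text
[0.64322386 0.12779232] [0.0768 0.077  0.0773 0.077 ]
[0.64236271 0.12617749] [0.0581 0.0586 0.0593 0.0589]
```

View pics/c5.png

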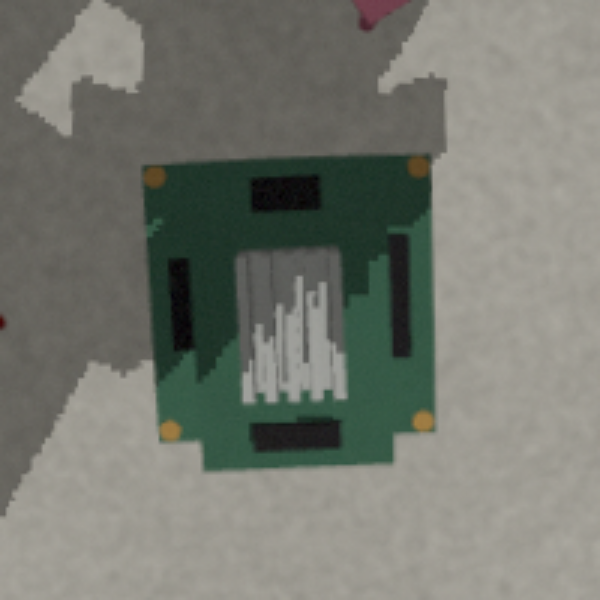

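The square board is 1.8 mm from its tray centre. The crop shows the heat sink's top at about (236,252), (340,250), (347,399) and (242,404).

```bash
python3 - <<'E'
from h import *
p=lp("w5.json"); f=lambda a:np.array(a)/3+[220,60]-.4
q=plane("wrist",f([(236,252),(340,250),(347,399),(242,404)]),.098,p); c=q.mean(0)
e=plane("wrist",f([(204,470),(394,462)]),.070,p)
print(c,np.linalg.norm(q-np.roll(q,-1,0),axis=1),e.mean(0)+.046*np.array([np.cos(PK),np.sin(PK)]))
c=[.4470,c[1]] if abs(c[0]-.447)>.003 else c
assert abs(c[1]+.232)<.005
pick(c,.070,.028,60)
place([.548,.390],np.radians(8.3),.028)
im,p=look([.51,.385,.27],0,"w6")
cv2.imwrite("pics/c6.png",cv2.resize(im[40:240,200:440,::-1],(720,600)))
im,p=look([.40,-.232,.24],0,"w7"); cv2.imwrite("pics/c7.png",cv2.resize(im[40:280,200:440,::-1],(600,600)))
print(sensors.current_clock())
E
```

```text
[ 0.44663082 -0.23064269] [0.0274755  0.04053546 0.02852209 0.04137503] [ 0.44678468 -0.23096789]
gap 0.026789367941765355 grip 59.35632348060608 dF [-0.28 -0.18  2.39] z [ 0.44686682 -0.23079797  0.09232077]
lift dF [ 0.15 -0.05 -3.48] gap 0.02690140508189359
t 40.9417
contact at 0.06 3.0584191674853125
set at [0.54823749 0.39014547 0.06038734] nominal z 0.06
t 48.7917 0.04372351433993894
52.075
```

View pics/c6.png

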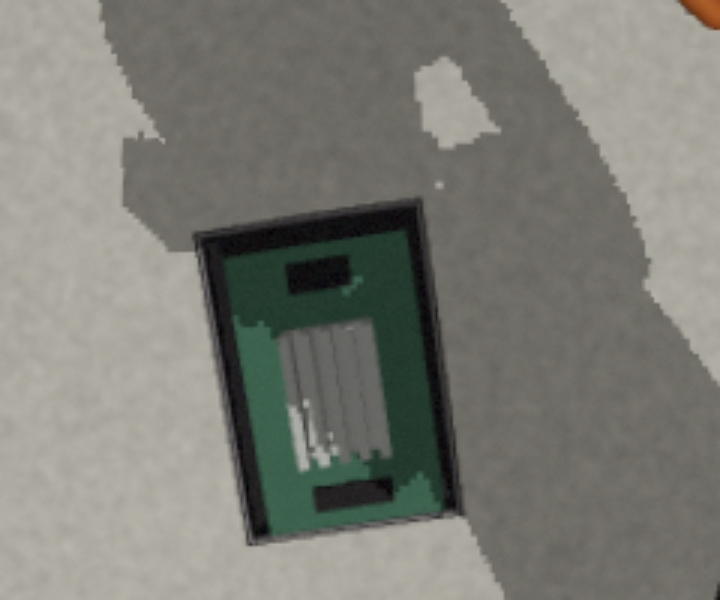

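View pics/c7.png

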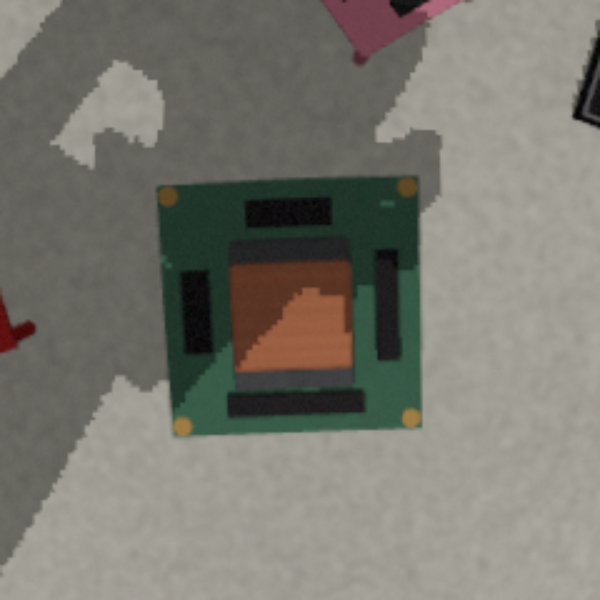

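The oblong board is seated squarely in its tray. The base board stands alone, with its feet dots at crop (168,196), (407,187), (411,418) and (182,427), and the transformer is at its centre.

```bash
python3 - <<'E'
from h import *
p=lp("w6.json"); f=lambda a:np.array(a)/3+[200,40]-.4
for a,z in(([(195,235),(420,200),(462,515),(250,544)],.011),([(224,259),(408,230),(443,510),(270,534)],.038)):
    a=plane("wrist",f(a),z,p); print(a.mean(0),np.linalg.norm(a-np.roll(a,-1,0),axis=1).round(4))
p=lp("w7.json"); q=plane("wrist",np.array([(168,196),(407,187),(411,418),(182,427)])/2.5+[200,40]-.4,.035,p); c=q.mean(0)
e=q[0]-q[3]; print(c,np.linalg.norm(q-np.roll(q,-1,0),axis=1),np.degrees(np.arctan2(e[1],e[0])))
assert np.hypot(*(c-[.447,-.231]))<.005
pick(c,.035,.040,90,off=.020)
place([.560,-.409],np.radians(-17),.040,off=.020)
im,p=look([.51,-.39,.27],0,"w8")
cv2.imwrite("pics/c8.png",cv2.resize(im[40:240,200:440,::-1],(720,600)))
cv2.imwrite("pics/top9.png",grab_frame("top")[:,:,::-1])
print(sensors.current_clock())
E
```

```text
[0.54762234 0.39157698] [0.0766 0.111  0.076  0.1104]
[0.54783291 0.38961949] [0.0583 0.0916 0.0574 0.0911]
[ 0.44748763 -0.23040894] [0.08382344 0.08399767 0.08414477 0.08435331] 2.1278317664423225
gap 0.038609355119548314 grip 91.03491067886353 dF [-0.42 -0.44  4.16] z [ 0.44784304 -0.23067882  0.05548209]
lift dF [-0.02  0.53 -7.47] gap 0.038111186712179404
t 59.5833
contact at 0.058 4.335677342880221
set at [ 0.56021446 -0.40918213  0.0585515 ] nominal z 0.057999999999999996
t 66.075 0.05631295064656047
66.9333
```

View pics/c8.png

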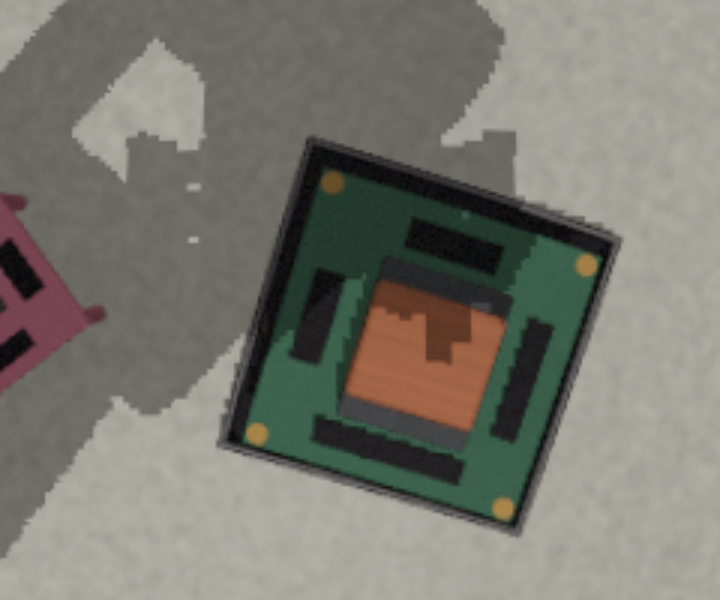

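View pics/top9.png

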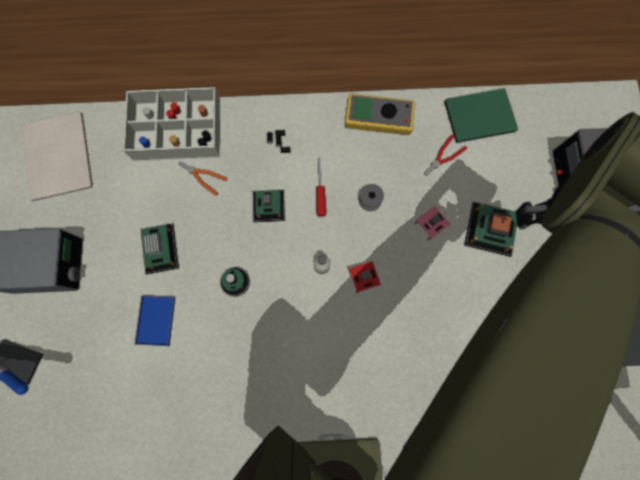

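All four boards stand in their trays: round (235,281), square (268,205), oblong (159,248) and base (491,228). The bottle (321,262) and reel (371,196) have not moved, and the arm is clear.

```bash
python3 -c "
from plant import *
ctrl.pause(.5); print(ctrl.sign_off())"
```

```text
the job is handed in; nothing more can be done
None
```

I've handed in the job: all four boards stand in their own trays, let go. The round, square and oblong boards measured within about 2 mm of centre; the large one I checked by eye only. The bottle and the reel look unmoved, and the last clock reading was about 67 s of the 138 s allowed.

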